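# Clamp chipper knives for grinding and hang up the bevel gauge

## Task

Get the chipper knives set up for regrinding: swing the cam lever open, lay every knife that is on the bench flat in a bay of its own in the gang clamp, bevel up and facing the front of the clamp (the side the lever points to when closed), then turn the cam back so that its high point bears squarely on the sprung follower and the pressure bar grips all the knives against the end stop. Also hang the L-shaped bevel gauge on the stand's peg by the hole that makes its long arm hang level, so that the bevels can be sighted along it; don't knock over the oil bottle or the mug.

Things in the scene. Friction and masses are not known exactly. Their poses are not given: they have to be found in the camera images.
- fixture: the gang clamp, bolted down: grey cast bed 270 mm (x) by 182 mm (y from -98 to +84 mm) with a 150 mm wide tongue under the cam (to y = +192 mm), bed top at z = 20 mm; origin on the bench under the middle of the bays, z up; its front is the -x side. The knives lie along its y, between the fixed end stop (face at y = -62 mm, top at z = 34 mm) and the pressure bar
- bed_mid (a point): on the bed at fixture (0, 0, 20) mm, axes as the fixture's. Comb blocks on the end stop (y -62 to -40 mm, top at z = 32 mm) leave four bays 48 mm wide, centred at x = -99, -33, +33 and +99 mm; any knife may go in any bay. With the cam open the room along y runs from -62 to +66 mm; a clamped knife's centre lies at y = -2 mm
- press_bar: steel pressure bar across all bays, 250 mm (x), with a 30 mm wide sprung pad (1.5 N/mm) facing each bay and, on its plunger behind, the sprung follower face the cam bears on. It slides along the fixture's y: its origin is at the fixture's origin when the cam is open (pad faces at y = 66 mm) and is pushed 11.5 mm toward the end stop (-y) by the cam's high point
- cam (a joint): angle of cam and lever about their upright axis (at fixture x = 0, y = 145.5 mm), rad: 0 = the nose (high point) points straight at the follower, closed; it grows as the lever swings open, clockwise from above, to 1.75; it can overrun the high point, to -0.6. The nose is clear of the follower from 1.05 on. It starts near closed, too tight for knives, and stays where left; 2 to 5 N at the knob move it
- cam_nose (a point): the cam's high point, 32 mm from its axis (base circle 20 mm), 30 mm above the bench; at joint 0 it faces the fixture's -y
- cam_knob (a point): middle of the upright black grip at the lever's end: 22 mm diameter, 52 mm tall (z 58 to 110 mm over the bench), 95 mm from the axis. With joint at 0 it lies at fixture -x of the axis, with joint at 1.57 at fixture +y of it. The lever bar's top is at z = 58 mm
- knife0: a chipper knife: flat dark steel bar, 120 mm long (its y), 40 mm wide (its x), 10 mm thick (z), about 0.25 to 0.5 kg; two bolt slots; origin at the centre of its underside, z up. A bright 7 mm bevel runs along its -x long edge, on the upper face. Three or four knives are present; None if absent
- knife1: a chipper knife: flat dark steel bar, 120 mm long (its y), 40 mm wide (its x), 10 mm thick (z), about 0.25 to 0.5 kg; two bolt slots; origin at the centre of its underside, z up. A bright 7 mm bevel runs along its -x long edge, on the upper face. Three or four knives are present; None if absent
- knife2: a chipper knife: flat dark steel bar, 120 mm long (its y), 40 mm wide (its x), 10 mm thick (z), about 0.25 to 0.5 kg; two bolt slots; origin at the centre of its underside, z up. A bright 7 mm bevel runs along its -x long edge, on the upper face. Three or four knives are present; None if absent
- knife3: a chipper knife: flat dark steel bar, 120 mm long (its y), 40 mm wide (its x), 10 mm thick (z), about 0.25 to 0.5 kg; two bolt slots; origin at the centre of its underside, z up. A bright 7 mm bevel runs along its -x long edge, on the upper face. Three or four knives are present; None if absent
- knife0_edge (a point): middle of the bevelled edge of knife0, 20 mm to the -x of its centre, 4 mm above its underside
- knife1_edge (a point): middle of the bevelled edge of knife1, 20 mm to the -x of its centre, 4 mm above its underside
- knife2_edge (a point): middle of the bevelled edge of knife2, 20 mm to the -x of its centre, 4 mm above its underside
- knife3_edge (a point): middle of the bevelled edge of knife3, 20 mm to the -x of its centre, 4 mm above its underside
- gauge: L-shaped bevel gauge: aluminium plate of even thickness, 6 mm (its y), 0.2 to 0.3 kg. Long arm: x from -45 to +145 mm, z from 80 to 120 mm; leg: x from -45 to +45 mm, z from 0 to 80 mm. Origin at the middle of the leg's foot, mid-thickness; x along the arm, z up. It starts upright, its leg 35 mm deep in the slotted wooden block; four holes in a row along the arm
- gauge_hole0 (a point): centre of a 16 mm through hole in the bevel gauge, mid-thickness, at gauge x = -15.0 mm, z = 104 mm
- gauge_hole1 (a point): centre of a 16 mm through hole in the bevel gauge, mid-thickness, at gauge x = 25.0 mm, z = 104 mm
- gauge_hole2 (a point): centre of a 16 mm through hole in the bevel gauge, mid-thickness, at gauge x = 65.0 mm, z = 104 mm
- gauge_hole3 (a point): centre of a 16 mm through hole in the bevel gauge, mid-thickness, at gauge x = 105.0 mm, z = 104 mm
- rack: the fixed wooden block that holds the gauge: 120 mm (x) by 56 mm, 45 mm tall, slot 8 mm wide and 94 mm long along its x, slot floor at z = 10 mm; origin at the centre of its underside, on the bench
- stand: fixed bench stand: round foot of 100 mm, upright post (centred on the origin) with a clamp block up to z = 235 mm, and a peg sticking out along its -x; origin on the bench
- peg_tip (a point): centre of the 11 mm ball at the peg's end; the peg is an 8 mm round rod, straight, leaving the clamp block at stand (-13, 0, 222.7) mm and rising 7 degrees to this point at stand (-100, 0, 234) mm
- oil_bottle: white oil bottle, 60 mm diameter, 150 mm tall, a bystander; origin at the centre of its underside
- cup: blue mug, 76 mm diameter, 85 mm tall, a bystander; origin at the centre of its underside
Things that resemble listed ones, but are neither listed nor needed, are in the scene too. Of the things that look like the stand, the middle-sized one is meant.

How it is judged:
By the outcome, as a careful person would: the job done as asked, in the order asked, and still so for the second after the job is handed in, with the robot touching nothing.
Of knife0, knife1, knife2, knife3 only 3 to 4 are there at a start; the rules pass over those that are not, and their reading is None.
At some moment in a run one of knife0, knife1, knife2, knife3 may be knocked a few centimetres aside while the robot is not near it.
It also fails if it takes over 210 s, if anything falls off the work surface, if the arm or the gripper's body presses on something with over 40 N, if the wrist force passes 120 N, or if a joint passes its speed limit or range.

## Robot

A 6-joint arm with a two-finger parallel gripper is mounted at the origin on the work surface. World frame = base frame: x ahead of the robot, y to its left, z up, the work surface at z = 0. Lengths are in mm, angles in rad, forces in N, time in s.
With the tool pointing down it reaches from about 400 to 925 mm from the base axis. Payload 12.5 kg.
Tool frame: the origin (TCP) lies at the centre of the arm's flange, where the gripper is bolted on; the fingertips stand 190 mm ahead of it and the grasp point (between the pads) lies 171 mm ahead of it; z points along the fingers, y is the line along which they close (so a half turn about z gives the same grasp; the last joint's range is limited). The gripper opens to 95 mm and grips with 3 to 60 N. Pads are 20 mm wide; open, the fingers measure 119 mm over their backs; the gripper's body (75 mm by 180 mm) begins 59 mm behind the grasp point.
Start: joints at [-1.412, 0.491, 1.559, -0, 1.092, -0.106], TCP at [163.592, -603.21, 404.761] pointing down, gripper open.
Joint ranges: [-3.1, 3.1], [-0.84, 2.19], [0.05, 2.79], [-1.13, 4.28], [0.06, 2.93], [-2.69, 2.69]. Speed limits (rad/s): [2.22, 2.22, 2.79, 3.14, 3.14, 3.14].

## Interface

Orientations are given as [roll, pitch, yaw] about the fixed x, y, z axes, in that order (R = Rz(yaw) Ry(pitch) Rx(roll)).
In Python, from cell import env, read_camera, search_frame, cut_out gives the robot as it stands. The module is installed in compiled form; this text tells all that it offers.
- The arm moves only by the tool move_arm, never from a script. Its argument "commands" is a list of rows, each a list of 3 entries, a list of its own where there are three numbers: the shift along the world's x, y, z normalised to -1 to 1, where 1 is 0.03 m, then the turn about the world's z normalised to -1 to 1, where 1 is 0.08 rad, then the opening, from -1 (shut) to 1 (fully open), so that 0 is half open. A call has 1 to 20 rows; each row shifts and turns the commanded pose from where the row before left it; what a row does not reach is not made up. A row lasts 1/12 s, in which the tool goes at most 41.7 mm and 7.16 degrees, less where a joint would pass 70% of its speed; a pose out of reach is approached as far as the arm can. A call with a number of a shift or a turn outside -1 to 1 is refused whole. A call with a gripper value outside its range is refused whole. The fingers move at their own pace and stop on an object; the grip force is fixed at half the most. Time passes only in rows, so rows that do not move let the fingers close. It gives the time, the measured TCP pose, the force, the opening and the grip force at its end, in the units of the state.
- env.state(): the state, without advancing time (a new reading comes with each control period).
- read_camera(name): name is "scene" or "top" or "wrist"; returns a dict with "image" (480x640x3 uint8, red, green, blue), "fx", "fy", "cx", "cy" (pixels), "rvec" (rotation vector, rad) and "tvec" (3), from world to camera coordinates, as OpenCV has them. Camera axes: x right, y down, z forward; pixel columns grow to the right and rows downward; lengths in mm; the calibration is good to about 2 mm. A picture is of the moment at which its call begins. There is no depth.
- env.job_done(): hands the job in; it is judged then, once.
Trained networks look in a picture, given as the dict that the camera call returned (one of the last four; its "shot" number tells which), for a name from the list of things; names that differ only in an ending like _2 or _b are one class to them, and where a whole thing is asked for, a point or a joint stands for the part that bears it (a point fixed in the world has none). Each returns a list of dicts, best first, with "confidence" (0 to 1); they miss things now and then, are a little off and sometimes report something else, mostly with a low value. They report only what shows in the picture. A call takes as long as a camera call. They do not tell look-alikes from the thing itself.
- search_frame(thing, picture): "at" ([column, row] in pixels, amid what is visible of it).
- cut_out(thing, picture): "region" (480x640 bool, what is visible of it) and "at" ([column, row] in pixels, amid what is visible of it).
The state is a dict: "t": time; "joints": joint angles; "qvel": joint speeds; "tau": joint torques, N m; "eef_pos": TCP position; "tcp_rot": TCP orientation; "ft_force": force on the tool from outside, world axes, zero at the start; "moment": the same for the moment, N m; "opening": opening from 0.0 (shut) to 1.0 (fully open); "grip_force": force on a finger pad.
Only numpy, scipy, OpenCV 4.12 (cv2) and the standard library are available. Lean on these libraries where they do the work, as an engineer would, in place of code of your own. Each camera call takes 0.05 s, during which the arm holds its last target. There are 200 camera calls.

## Working session

There is one attempt and no reset: what is moved stays moved. The work goes in short steps, Python scripts to look and compute and a tool call to move; the robot and the scene stay as the last step left them, time stands still between calls to the robot, and variables do not carry over. Pictures are saved under pics/ and viewed, at most 14 in all, crops included, and the job is handed in when it is done.

Besides the shell and the picture viewer there is one more tool, called after "Call:" in YAML: its name, and indented under it one key for each argument. move_arm: Moves the arm, as the interface text tells. Its arguments: {"type":"object","properties":{"commands":{"type":"array","items":{"type":"array"}}},"required":["commands"]}

```bash
mkdir -p pics
cat > h.py <<'E'
from cell import env, read_camera, search_frame, cut_out
import numpy as np, cv2
def P(c):
    R=cv2.Rodrigues(np.array(c["rvec"],float))[0]; t=np.array(c["tvec"],float).ravel()
    return R,t
def ray(c,px):
    R,t=P(c); d=R.T@np.array([(px[0]-c["cx"])/c["fx"],(px[1]-c["cy"])/c["fy"],1.]); return -R.T@t,d
def atz(c,px,z):
    o,d=ray(c,px); return o+d*(z-o[2])/d[2]
def proj(c,p):
    R,t=P(c); q=R@np.array(p,float)+t; return np.array([c["fx"]*q[0]/q[2]+c["cx"],c["fy"]*q[1]/q[2]+c["cy"]])
def tri(obs):
    A=np.zeros((3,3));b=np.zeros(3)
    for c,px in obs:
        o,d=ray(c,px); d=d/np.linalg.norm(d); M=np.eye(3)-np.outer(d,d); A+=M;b+=M@o
    x=np.linalg.solve(A,b); return x,[np.linalg.norm(proj(c,x)-px) for c,px in obs]
def save(c,n,crop=None,s=1):
    im=c["image"][...,::-1]
    if crop: im=im[crop[1]:crop[3],crop[0]:crop[2]]
    if s!=1: im=cv2.resize(im,None,fx=s,fy=s,interpolation=cv2.INTER_CUBIC)
    cv2.imwrite("pics/"+n+".png",im)
E
python3 - <<'E'
from h import *
np.set_printoptions(precision=1,suppress=True)
for n in("top","scene"):
    c=read_camera(n); save(c,n+"0")
    print(n,"cam at",ray(c,(320,240))[0], c["fx"])
    for th in "fixture press_bar cam cam_nose cam_knob knife0 knife0_edge gauge gauge_hole0 rack stand peg_tip oil_bottle cup".split():
        print(th,[(np.round(d["at"]).tolist(),round(d["confidence"],2)) for d in search_frame(th,c)])
print(env.state()["t"])
E
```

```text
top cam at [ 416.4   73.7 1400.2] 498.4335638041773
fixture [([336.0, 248.0], 0.91)]
press_bar [([319.0, 251.0], 0.76), ([506.0, 263.0], 0.19)]
cam [([296.0, 262.0], 0.78)]
cam_nose [([297.0, 260.0], 0.59)]
cam_knob [([295.0, 261.0], 0.77), ([336.0, 244.0], 0.27)]
knife0 [([444.0, 296.0], 0.57), ([508.0, 263.0], 0.55), ([440.0, 216.0], 0.55)]
knife0_edge [([445.0, 291.0], 0.87), ([186.0, 293.0], 0.64)]
gauge [([194.0, 294.0], 0.82), ([438.0, 212.0], 0.41)]
gauge_hole0 [([184.0, 293.0], 0.52), ([505.0, 265.0], 0.34)]
rack [([214.0, 296.0], 0.63), ([196.0, 294.0], 0.48)]
stand [([141.0, 207.0], 0.86), ([199.0, 225.0], 0.79), ([181.0, 344.0], 0.72)]
peg_tip [([143.0, 208.0], 0.93), ([202.0, 226.0], 0.88), ([184.0, 350.0], 0.72), ([334.0, 246.0], 0.59)]
oil_bottle [([312.0, 160.0], 0.8)]
cup [([250.0, 182.0], 0.59), ([197.0, 226.0], 0.26)]
scene cam at [ 982.7 -293.7 1021.3] 433.0761828518653
fixture [([324.0, 294.0], 0.75), ([379.0, 201.0], 0.59), ([196.0, 328.0], 0.21)]
press_bar [([341.0, 248.0], 0.72), ([337.0, 273.0], 0.66)]
cam [([342.0, 248.0], 0.68)]
cam_nose [([340.0, 249.0], 0.81), ([434.0, 218.0], 0.3)]
cam_knob [([340.0, 250.0], 0.72)]
knife0 [([150.0, 403.0], 0.88), ([249.0, 402.0], 0.82), ([195.0, 329.0], 0.69), ([389.0, 174.0], 0.61)]
knife0_edge [([197.0, 330.0], 0.63), ([388.0, 175.0], 0.2)]
gauge [([387.0, 177.0], 0.55)]
gauge_hole0 [([387.0, 175.0], 0.64)]
rack [([381.0, 202.0], 0.89)]
stand [([368.0, 154.0], 0.8), ([436.0, 219.0], 0.79), ([431.0, 281.0], 0.67), ([487.0, 210.0], 0.64), ([347.0, 250.0], 0.17)]
peg_tip [([485.0, 203.0], 0.98), ([436.0, 222.0], 0.73), ([366.0, 154.0], 0.7)]
oil_bottle [([407.0, 337.0], 0.92), ([199.0, 328.0], 0.72)]
cup [([433.0, 280.0], 0.6)]
1.5
```

View pics/top0.png

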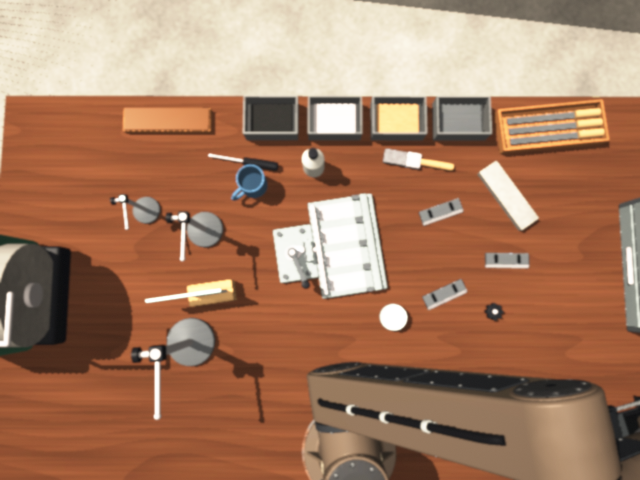

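View pics/scene0.png

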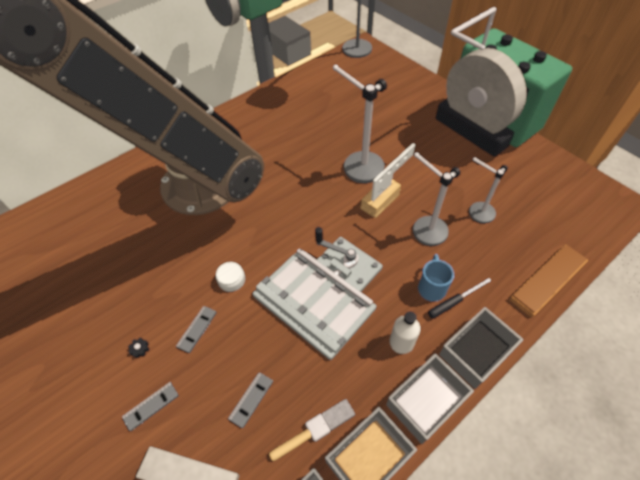

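The picture shows three knives at top px (441,211), (507,260), (445,294), the clamp at (340,248) with its lever at (300,265), the gauge block at (210,292), and the middle stand with its foot at (205,230) and peg tip near (183,258).

```bash
cat >> h.py <<'E'
from scipy.optimize import minimize
def sil(c,polys):
    m=np.zeros((480*4,640*4),np.uint8)
    for pts in polys:
        q=np.array([proj(c,p) for p in pts])*4+2
        cv2.fillConvexPoly(m,cv2.convexHull(q.astype(np.float32)).astype(np.int32).reshape(-1,2),1)
    return cv2.resize(m.astype(np.float32),(640,480),interpolation=cv2.INTER_AREA)
def box(x0,x1,y0,y1,z0,z1): return np.array([[x,y,z] for x in(x0,x1) for y in(y0,y1) for z in(z0,z1)],float)
def place(b,p):
    s,k=np.sin(p[2]),np.cos(p[2]); r=b.copy(); r[:,0]=k*b[:,0]-s*b[:,1]+p[0]; r[:,1]=s*b[:,0]+k*b[:,1]+p[1]; return r
def fit(views,boxes,p0,n=2):
    def f(q):
        e=0
        p=(q[0],q[1],q[2]/100)
        for c,m in views:
            s=sil(c,[place(b,p) for b in boxes]); e+=1-np.minimum(s,m).sum()/np.maximum(s,m).sum()
        return e/len(views)
    x=np.array([p0[0],p0[1],p0[2]*100.])
    for i in range(n):
        d=[20,5][min(i,1)]; S=np.vstack([x]+[x+d*np.eye(3)[j] for j in range(3)])
        r=minimize(f,x,method="Nelder-Mead",options=dict(initial_simplex=S,maxiter=90,xatol=.2,fatol=1e-4)); x=r.x
    return np.array([x[0],x[1],x[2]/100]),1-r.fun
FIX=[box(-135,135,-98,84,0,20),box(-75,75,80,192,0,20),box(-130,130,-98,-62,0,34)]
KN=[box(-20,20,-60,60,0,10)]
E
python3 - <<'E'
from h import *
np.set_printoptions(precision=3,suppress=True)
t=read_camera("top"); s=read_camera("scene")
C={n:{i:cut_out(n,v) for i,v in((0,t),(1,s))} for n in("fixture","knife0")}
for n in C:
  for i in(0,1): print(n,i,[(np.round(d["at"]),round(d["confidence"],2),int(d["region"].sum())) for d in C[n][i]])
mt=C["fixture"][0][0]["region"].astype(np.float32)
p0=atz(t,(340,248),20); print(p0)
print("fix top",fit([(t,mt)],FIX,(p0[0],p0[1],.15)))
ms=C["fixture"][1][0]["region"].astype(np.float32)
print("fix both",fit([(t,mt),(s,ms)],FIX,(p0[0],p0[1],.15)))
for d in C["knife0"][0]:
    m=d["region"].astype(np.uint8); pts=np.argwhere(m)[:,::-1].astype(np.float32)
    w=np.array([atz(t,p,10)[:2] for p in pts],np.float32); print(d["at"],d["confidence"],cv2.minAreaRect(w), w.mean(0))
for px in((202,226),(183,217),(183,258)): print(px,atz(t,px,0),atz(t,px,234))
w=read_camera("wrist"); save(w,"wrist0"); R,tt=P(w); print(-R.T@tt, R, w["fx"]); print(env.state()["eef_pos"],env.state()["tcp_rot"])
E
```

```text
fixture 0 [(array([334., 249.]), 0.79, 8436)]
fixture 1 [(array([325., 293.]), 0.74, 8831), (array([391., 176.]), 0.3, 619)]
knife0 0 [(array([440., 213.]), 0.94, 631), (array([508., 264.]), 0.82, 640), (array([444., 294.]), 0.73, 604)]
knife0 1 [(array([251., 399.]), 0.87, 930), (array([151., 404.]), 0.68, 968), (array([192., 330.]), 0.65, 735)]
[549.811  24.449  20.   ]
fix top (array([556.891,  14.449,   0.148]), np.float64(0.9676597714424133))
fix both (array([557.914,  14.068,   0.156]), np.float64(0.9602711796760559))
[440.2, 213.0] 0.94 ((654.9402465820312, -260.16162109375), (43.12403869628906, 123.04991912841797), 19.189077377319336) [ 655.573 -260.422]
[508.5, 264.4] 0.82 ((515.66650390625, -441.2145080566406), (120.67735290527344, 42.04752731323242), 89.99031066894531) [ 517.151 -441.439]
[444.3, 294.5] 0.73 ((423.53363037109375, -264.21478271484375), (42.59611129760742, 119.29541015625), 23.99681854248047) [ 423.447 -263.791]
(202, 226) [614.381 414.557   0.   ] [581.293 357.587 234.   ]
(183, 217) [640.165 469.127   0.   ] [602.768 403.038 234.   ]
(183, 258) [523.499 465.579   0.   ] [505.599 400.083 234.   ]
[ 241.65  -582.957  385.754] [[ 0.262 -0.965  0.   ]
 [-0.925 -0.251  0.286]
 [-0.276 -0.075 -0.958]] 340.76430320249966
[ 163.6   -603.213  404.745] [3.142 0.    0.265]
```

Call:
move_arm:
  commands:
    - [[0.88,0.9,0],1,1]
    - [[0.88,0.9,0],1,1]
    - [[0.88,0.9,0],1,1]
    - [[0.88,0.9,0],1,1]
    - [[0.88,0.9,0],1,1]
    - [[0.88,0.9,0],1,1]
    - [[0.88,0.9,0],1,1]
    - [[0.88,0.9,0],1,1]
    - [[0.88,0.9,0],1,1]
    - [[0.88,0.9,0],1,1]
    - [[0.88,0.9,0],1,1]
    - [[0.88,0.9,0],1,1]
    - [[0,0.9,0],1,1]
    - [[0,0.9,0],1,1]
    - [[0,0.9,0],1,1]
    - [[0,0.9,0],1,1]
    - [[0,0.9,0],1,1]
    - [[0,0.9,0],1,1]
    - [[0,0.9,0],0.2,1]
    - [[0,0.9,0],0,1]

```text
t: 3.52
eef_pos: [480.2, -61.9, 404.9]
tcp_rot: [3.141, 0.0, 1.722]
ft_force: [0.7, -0.1, -0.8]
opening: 0.998
grip_force: 0.0
```

Call:
move_arm:
  commands:
    - [[0,0.9,0],0,1]
    - [[0,0.9,0],0,1]
    - [[0,0.9,0],0,1]
    - [[0,0.9,0],0,1]
    - [[0,0.9,0],0,1]
    - [[0,0.9,0],0,1]
    - [[0,0.3,0],0,1]
    - [[0,0,0],0,1]
    - [[0,0,0],0,1]

```text
t: 4.27
eef_pos: [480.4, 107.6, 404.7]
tcp_rot: [3.142, 0.0, 1.722]
ft_force: [-0.4, 0.3, -0.8]
opening: 0.999
grip_force: 0.0
```

Run:
```python
from h import *
np.set_printoptions(precision=2,suppress=True)
w=read_camera("wrist"); save(w,"wrist1"); 
for n in("cam_knob","cam_nose","press_bar","fixture"): print(n,[(np.round(d["at"]).tolist(),round(d["confidence"],2)) for d in search_frame(n,w)])
F=place(np.array([[0,145.5,58.],[0,145.5,20],[-75,192,20],[75,192,20],[-135,84,20],[135,84,20],[-95,145.5,84]]),(557.5,14.2,.152))
for p in F: print(p,proj(w,p))
s=env.state(); print(s["eef_pos"],s["tcp_rot"],s["joints"],s["t"])
```

```text
cam_knob [([352.0, 198.0], 0.84)]
cam_nose [([353.0, 198.0], 0.56)]
press_bar [([375.0, 250.0], 0.68)]
fixture [([362.0, 252.0], 0.6)]
[535.47 158.02  58.  ] [383.91 184.09]
[535.47 158.02  20.  ] [377.34 179.85]
[454.29 192.63  20.  ] [306.12 133.85]
[602.56 215.34  20.  ] [452.97 133.72]
[411.34  76.79  20.  ] [253.29 235.89]
[678.22 117.67  20.  ] [496.05 235.7 ]
[441.56 143.64  84.  ] [281.46 187.67]
[480.52 106.82 404.78] [3.14 0.   1.72] [ 0.08  0.3   1.88 -0.    0.96 -0.06] 4.5167
```

View pics/wrist1.png

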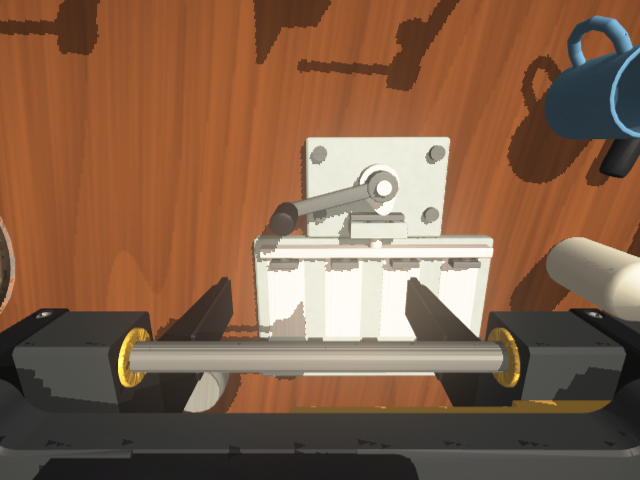

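Wrist view: axis at (384,187), black knob at about (285,219), a bit past closed; the bed matches the fit within about 3 px.

Run:
```python
from h import *
np.set_printoptions(precision=2,suppress=True)
w=read_camera("wrist"); im=w["image"].astype(int)
m=((im.max(2)<75)).astype(np.uint8); m[:,:255]=0;m[:, 310:]=0;m[:190]=0;m[245:]=0
n,l,s,c=cv2.connectedComponentsWithStats(m); i=1+s[1:,4].argmax(); print(s[i],c[i])
fx=(557.5,14.2,.152); best=[]
# fit theta via silhouette of knob cylinder
ys=np.linspace(0,2*np.pi,24,endpoint=False)
for th in np.arange(-.6,.3,.01):
    k=np.array([-95*np.cos(th),145.5+95*np.sin(th)])
    b=np.array([[k[0]+11*np.cos(a),k[1]+11*np.sin(a),z] for a in ys for z in(58,110)])
    sm=sil(w,[place(b,fx)]); mm=(l==i); best.append((np.minimum(sm,mm).sum()/np.maximum(sm,mm).sum(),th))
print(sorted(best)[-4:])
th=sorted(best)[-1][1]
def K(th): return place(np.array([[-95*np.cos(th),145.5+95*np.sin(th),84.]]),fx)[0]
for t in (th,0,.4,.8,1.2,1.57,1.65): print(round(t,2),K(t)[:2],"yaw",fx[2]+np.pi-t)
```

```text
[277 205   4   5   5] [278.4 207. ]
[(np.float32(0.006455257), np.float64(-0.06999999999999951)), (np.float32(0.006480356), np.float64(-0.0599999999999995)), (np.float32(0.006482982), np.float64(-0.07999999999999952)), (np.float32(0.006484559), np.float64(-0.04999999999999949))]
-0.05 [442.4  138.96] yaw 3.3435926535897926
0 [441.56 143.64] yaw 3.2935926535897933
0.4 [443.38 181.34] yaw 2.8935926535897933
0.8 [459.73 215.36] yaw 2.4935926535897934
1.2 [488.04 240.33] yaw 2.093592653589793
1.57 [521.01 251.92] yaw 1.7235926535897932
1.65 [528.56 252.77] yaw 1.6435926535897933
```

Run:
```python
from h import *
np.set_printoptions(precision=2,suppress=True)
w=read_camera("wrist"); im=w["image"].astype(int); print(im[219,285],im[228,285],im[210,280])
fx=(557.5,14.2,.152)
ys=np.linspace(0,2*np.pi,24,endpoint=False)
for T in(80,95,110):
    m=((im.max(2)<T)&(im.max(2)-im.min(2)<30)).astype(np.uint8); m[:,:255]=0;m[:, 310:]=0;m[:190]=0;m[245:]=0
    n,l,s,c=cv2.connectedComponentsWithStats(m); i=1+s[1:,4].argmax(); print(T,s[i],c[i]); best=[]
    for th in np.arange(-.6,.3,.01):
        k=np.array([-95*np.cos(th),145.5+95*np.sin(th)])
        b=np.array([[k[0]+11*np.cos(a),k[1]+11*np.sin(a),z] for a in ys for z in(58,110)])
        sm=sil(w,[place(b,fx)]); mm=(l==i); best.append((np.minimum(sm,mm).sum()/np.maximum(sm,mm).sum(),th))
    iou,th=max(best); print(iou,th,place(np.array([[-95*np.cos(th),145.5+95*np.sin(th),84.]]),fx)[0], fx[2]+np.pi-th)
```

```text
[96 85 77] [92 81 73] [77 64 56]
80 [273 203  24  12 143] [285.1  207.55]
0.18063138 -0.19999999999999962 [446.29 125.27  84.  ] 3.493592653589793
95 [270 202  28  33 582] [283.45 218.69]
0.69562215 -0.2699999999999997 [448.8  119.11  84.  ] 3.563592653589793
110 [270 202  28  34 674] [283.73 218.66]
0.79512936 -0.2699999999999997 [448.8  119.11  84.  ] 3.563592653589793
```

Call:
move_arm:
  commands:
    - [[-0.075,0.03,0],1,1]
    - [[-0.075,0.03,0],1,1]
    - [[-0.075,0.03,0],1,1]
    - [[-0.075,0.03,0],1,1]
    - [[-0.075,0.03,0],1,1]
    - [[-0.075,0.03,0],1,1]
    - [[-0.075,0.03,0],1,1]
    - [[-0.075,0.03,0],1,1]
    - [[-0.075,0.03,0],1,1]
    - [[-0.075,0.03,0],1,1]
    - [[-0.075,0.03,0],1,1]
    - [[-0.075,0.03,0],1,1]
    - [[-0.075,0.03,0],1,1]
    - [[-0.075,0.03,0],1,1]
    - [[0,0,-0.8],1,1]
    - [[0,0,-0.8],1,1]
    - [[0,0,-0.8],1,1]
    - [[0,0,-0.8],1,1]
    - [[0,0,-0.8],1,1]
    - [[0,0,-0.8],1,1]

```text
t: 6.28
eef_pos: [448.9, 120.1, 259.8]
tcp_rot: [3.142, 0.001, -2.959]
ft_force: [-0.4, -0.0, -0.6]
opening: 1.0
grip_force: 0.0
```

Call:
move_arm:
  commands:
    - [[0,0,0],0,0]
    - [[0,0,0],0,-0.6]
    - [[0,0,0],0,-1]
    - [[0,0,0],0,-1]
    - [[0,0,0],0,-1]
    - [[0,0,0],0,-1]
    - [[0,0,0],0,-1]
    - [[0,0,0],0,-1]

```text
t: 6.95
eef_pos: [448.9, 120.4, 261.2]
tcp_rot: [3.142, 0.001, -2.963]
ft_force: [-0.4, 0.4, -0.0]
opening: 0.501
grip_force: 0.0
```

Run:
```python
from h import *
fx=(557.5,14.2,.152)
K=lambda th: place(np.array([[-95*np.cos(th),145.5+95*np.sin(th),84.]]),fx)[0][:2]
T=np.linspace(-.27,1.65,21); p=np.array([K(t) for t in T]); print(np.round(np.diff(p,axis=0)/30,3).tolist())
s=env.state(); print(s["eef_pos"],s["tcp_rot"],s["joints"],s["opening"],s["ft_force"])
```

```text
[[-0.111, 0.283], [-0.083, 0.292], [-0.055, 0.299], [-0.026, 0.303], [0.003, 0.304], [0.032, 0.302], [0.061, 0.298], [0.089, 0.29], [0.117, 0.281], [0.143, 0.268], [0.168, 0.253], [0.192, 0.236], [0.213, 0.216], [0.233, 0.195], [0.251, 0.172], [0.266, 0.147], [0.279, 0.121], [0.289, 0.094], [0.297, 0.065], [0.302, 0.037]]
[448.88621001 120.40734321 261.16458636] [ 3.14152295e+00  7.52895648e-04 -2.96268116e+00] [ 1.19771691e-01  4.92644876e-01  2.08715873e+00  2.14409378e-04
  5.61041603e-01 -1.63011765e+00] 0.5009387153340643 [-0.44974683  0.43011865 -0.0339917 ]
```

Call:
move_arm:
  commands:
    - [[0,0,0],0,-1]
    - [[0,0,0],0,-1]
    - [[0,0,0],0,-1]
    - [[0,0,0],0,-1]
    - [[0,0,0],0,-1]
    - [[0,0,0],0,-1]

```text
t: 7.45
eef_pos: [448.7, 120.3, 260.7]
tcp_rot: [3.142, -0.001, -2.962]
ft_force: [-2.0, -2.1, 1.0]
opening: 0.226
grip_force: 30.0
```

Call:
move_arm:
  commands:
    - [[-0.11,0.28],-1,-1]
    - [[-0.08,0.29,0],-1,-1]

```text
schema error: expected 3 numbers
```

Gripped, with the opening at 22 mm as it should be. Swing it open.

Call:
move_arm:
  commands:
    - [[-0.11,0.28,0],-1,-1]
    - [[-0.08,0.29,0],-1,-1]
    - [[-0.055,0.3,0],-1,-1]
    - [[-0.025,0.3,0],-1,-1]
    - [[0.0,0.305,0],-1,-1]
    - [[0.03,0.3,0],-1,-1]

```text
t: 7.95
eef_pos: [441.9, 173.8, 260.7]
tcp_rot: [3.142, 0.001, 2.837]
ft_force: [4.1, -6.8, -3.9]
opening: 0.225
grip_force: 30.0
```

Call:
move_arm:
  commands:
    - [[0.06,0.3,0],-1,-1]
    - [[0.09,0.29,0],-1,-1]
    - [[0.12,0.28,0],-1,-1]
    - [[0.145,0.27,0],-1,-1]
    - [[0.17,0.25,0],-1,-1]
    - [[0.19,0.235,0],-1,-1]
    - [[0.21,0.215,0],-1,-1]
    - [[0.23,0.195,0],-1,-1]
    - [[0.25,0.17,0],-1,-1]
    - [[0.27,0.145,0],-1,-1]
    - [[0.28,0.12,0],-1,-1]
    - [[0.29,0.095,0],-1,-1]
    - [[0.3,0.065,0],-1,-1]
    - [[0,0,0],0,-1]

```text
t: 9.12
eef_pos: [521.1, 252.0, 260.6]
tcp_rot: [-3.141, 0.001, 1.795]
ft_force: [1.9, -8.2, 2.6]
opening: 0.227
grip_force: 30.0
```

Call:
move_arm:
  commands:
    - [[0,0,0],0,-0.2]
    - [[0,0,0],0,-0.2]
    - [[0,0,0],0,-0.2]
    - [[0,0,0],0,-0.2]
    - [[0,0,0.7],0,-0.2]
    - [[0,0,1],0,0]
    - [[0,0,1],0,1]
    - [[0,0,1],0,1]
    - [[0,0,1],0,1]
    - [[0,-1,0.1],0,1]
    - [[0,-1,0],0,1]
    - [[0,-1,0],0,1]
    - [[0,-1,0],0,1]
    - [[0,-1,0],0,1]
    - [[0,-1,0],0,1]
    - [[0,-1,0],0,1]
    - [[0,-1,0],0,1]
    - [[0,-1,0],0,1]
    - [[0,-1,0],0,1]
    - [[0,-1,0],0,1]

```text
t: 10.78
eef_pos: [519.5, -78.7, 404.9]
tcp_rot: [3.141, 0.0, 1.801]
ft_force: [0.7, 0.7, 0.1]
opening: 1.001
grip_force: 0.0
```

Call:
move_arm:
  commands:
    - [[0.2,-1,0],0,1]
    - [[0.2,-1,0],0,1]
    - [[0.2,-1,0],0,1]
    - [[0,-1,0],0,1]
    - [[0,-1,0],0,1]
    - [[0,-1,0],0,1]
    - [[0,-1,0],0,1]
    - [[0,-1,0],0,1]
    - [[0,-1,0],0,1]
    - [[0,-0.7,0],0,1]
    - [[0,0,0],0,1]

```text
t: 11.7
eef_pos: [537.4, -371.8, 404.2]
tcp_rot: [-3.142, 0.001, 1.798]
ft_force: [0.8, 0.4, -0.4]
opening: 1.001
grip_force: 0.0
```

```bash
cat >> h.py <<'E'
def knives(c,show=True):
    out=[]
    for d in cut_out("knife0",c):
        m=d["region"]; pts=np.argwhere(m)[:,::-1].astype(np.float32)
        if len(pts)<200: continue
        w=np.array([atz(c,p,10)[:2] for p in pts],np.float32); r=cv2.minAreaRect(w)
        a=np.radians(r[2]) if r[1][0]<r[1][1] else np.radians(r[2]+90)
        a=(a+np.pi/2)%np.pi-np.pi/2
        p,iou=fit([(c,m.astype(np.float32))],KN,(r[0][0],r[0][1],a))
        g=c["image"].astype(float).mean(2); bri={}
        for sgn in(-1,1):
            q=[proj(c,place(np.array([[sgn*17.,y,8]]),p)[0]) for y in np.linspace(-50,50,21)]
            bri[sgn]=np.median([g[int(round(v)),int(round(u))] for u,v in q if 0<=v<480 and 0<=u<640])
        out.append((p,iou,bri,d["confidence"]))
        if show: print(np.round(p,3),"iou %.2f conf %.2f"%(iou,d["confidence"]),"size",np.round(r[1]),"bright",bri)
    return out
E
python3 - <<'E'
from h import *
np.set_printoptions(precision=3,suppress=True)
w=read_camera("wrist"); save(w,"wrist2"); knives(w); s=env.state(); print(s["eef_pos"],s["tcp_rot"],s["joints"])
t=read_camera("top"); knives(t); save(t,"top2",(260,150,540,330),2.8)
E
```

```text
[ 422.518 -266.712    0.426] iou 0.96 conf 0.85 size [ 41. 120.] bright {-1: np.float64(231.33333333333334), 1: np.float64(187.66666666666666)}
[ 517.234 -444.316   -0.023] iou 0.97 conf 0.76 size [123.  42.] bright {-1: np.float64(246.66666666666666), 1: np.float64(181.33333333333334)}
[ 655.336 -262.202    0.333] iou 0.98 conf 0.56 size [ 43. 120.] bright {-1: np.float64(237.66666666666666), 1: np.float64(189.66666666666666)}
[ 537.648 -368.614  404.293] [-3.141 -0.001  1.8  ] [-0.702  0.53   1.488  0.     1.124 -0.931]
[ 656.552 -261.485    0.328] iou 0.93 conf 0.94 size [ 42. 120.] bright {-1: np.float64(214.66666666666666), 1: np.float64(147.33333333333334)}
[ 424.208 -266.795    0.436] iou 0.86 conf 0.62 size [ 43. 114.] bright {-1: np.float64(205.66666666666666), 1: np.float64(145.33333333333334)}
```

View pics/wrist2.png

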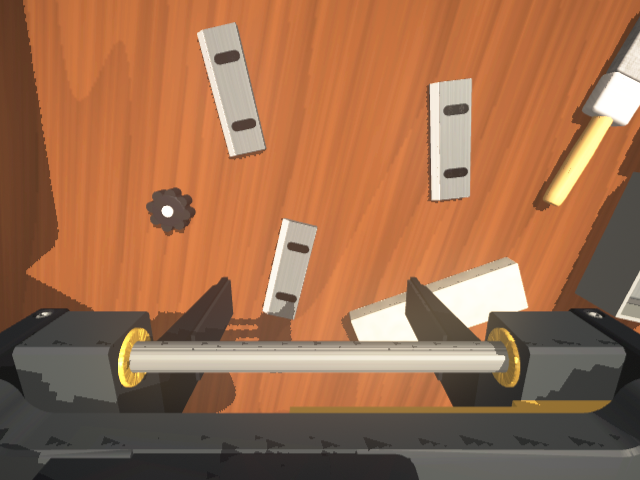

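All three knives show their bevels on the world −x side, so no half turns are needed. First the farthest knife, at (517,−444).

Call:
move_arm:
  commands:
    - [[-0.17,-0.63,0],-0.8,1]
    - [[-0.17,-0.63,0],-0.8,1]
    - [[-0.17,-0.63,0],-0.8,1]
    - [[-0.17,-0.63,0],-0.75,1]
    - [[0,0,-1],0,1]
    - [[0,0,-1],0,1]
    - [[0,0,-1],0,0.6]
    - [[0,0,-1],0,0.4]
    - [[0,0,-1],0,0.4]
    - [[0,0,-0.9],0,0.4]
    - [[0,0,-0.7],0,0.4]
    - [[0,0,0],0,0.4]
    - [[0,0,0],0,0.4]
    - [[0,0,0],0,0.4]

```text
t: 13.07
eef_pos: [518.0, -443.7, 208.4]
tcp_rot: [3.14, 0.001, 1.55]
ft_force: [0.4, -0.0, 0.1]
opening: 0.7
grip_force: 0.0
```

Call:
move_arm:
  commands:
    - [[-0.02,0,-0.3],0,0.4]
    - [[0,0,-0.23],0,0]
    - [[0,0,0],0,-1]
    - [[0,0,0],0,-1]
    - [[0,0,0],0,-1]
    - [[0,0,0],0,-1]
    - [[0,0,0],0,-1]
    - [[0,0,0],0,-1]
    - [[0,0,0],0,-1]
    - [[0,0,0],0,-1]

```text
t: 13.9
eef_pos: [516.9, -444.1, 191.0]
tcp_rot: [3.141, 0.0, 1.549]
ft_force: [-0.7, -0.0, 1.2]
opening: 0.419
grip_force: 30.0
```

Call:
move_arm:
  commands:
    - [[0,0,0.8],0,-1]
    - [[0,0,1],0,-1]
    - [[0,0,1],0,-1]
    - [[0,0.6,1],0.43,-1]
    - [[0.2,0.95,0.86],0.43,-1]
    - [[0.2,0.95,0],0.43,-1]
    - [[0.2,0.95,0],0.43,-1]
    - [[0.2,0.95,0],0.43,-1]
    - [[0.2,0.95,0],0,-1]
    - [[0.1,0.95,0],0,-1]
    - [[0.1,0.95,0],0,-1]
    - [[0.1,0.95,0],0,-1]
    - [[0.07,0.95,0],0,-1]
    - [[0.1,0.95,0],0,-1]
    - [[0,0.95,0],0,-1]
    - [[0,0.6,0],0,-1]
    - [[0,0,0],0,-1]
    - [[0,0,0],0,-1]

```text
t: 15.4
eef_pos: [560.9, -93.7, 330.5]
tcp_rot: [-3.141, -0.0, 1.723]
ft_force: [-0.2, 0.5, -2.8]
opening: 0.42
grip_force: 30.0
```

Run:
```python
from h import *
np.set_printoptions(precision=3,suppress=True)
w=read_camera("wrist"); c=w["image"].copy()
fx=(557.5,14.2,.152); ok=dict(w); ok["image"]=c
def line(a,b,col):
    p,q=[proj(w,place(np.array([v],float),fx)[0]).astype(int) for v in(a,b)]; cv2.line(c,tuple(map(int,p)),tuple(map(int,q)),col,1)
for x in(-99,-33,33,99):
    for s in(-24,24): line((x+s,-62,32),(x+s,-40,32),(255,0,0))
    line((x-24,-40,20),(x+24,-40,20),(0,0,255))
line((-125,-62,34),(125,-62,34),(0,255,0))
line((-135,-98,20),(-135,84,20),(0,255,0)); line((135,-98,20),(135,84,20),(0,255,0));line((-125,66,30),(125,66,30),(255,0,255));line((-75,192,20),(75,192,20),(0,255,0))
save(ok,"w3",(100,20,540,320),1.8)
for n in("fixture",): 
    for d in cut_out(n,w): print(d["confidence"],d["region"].sum())
s=env.state(); print(s["eef_pos"],s["tcp_rot"],s["opening"],s["t"])
```

```text
0.78 73316
0.58 3099
[560.985 -95.039 330.514] [-3.141  0.     1.721] 0.419216811632166 15.5
```

View pics/w3.png

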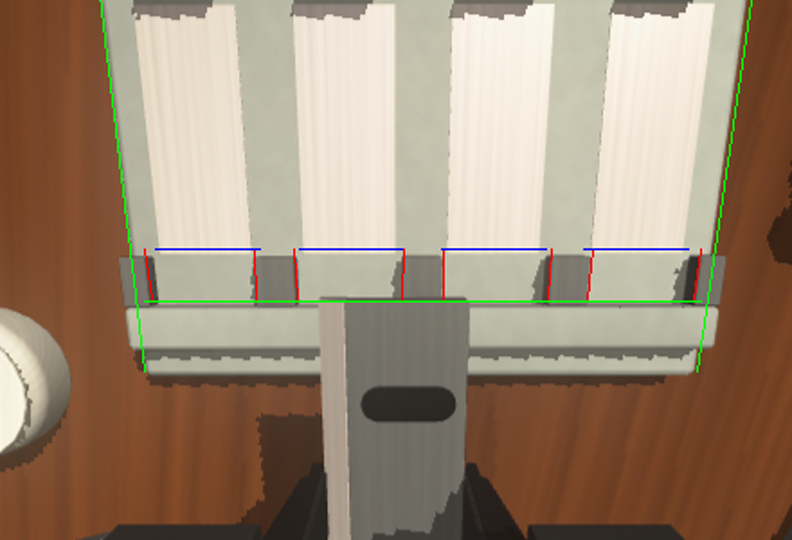

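The overlay fits in x; the stop and combs lie about 4 to 5 display px (2 mm) nearer −y than predicted, so I shift the fixture to (557.8,12.2). Check how far along its length the knife is held.

```bash
cat >> h.py <<'E'
FX=(557.8,12.2,.152)
def F2W(x,y): return place(np.array([[x,y,0.]]),FX)[0][:2]
E
python3 - <<'E'
from h import *
np.set_printoptions(precision=2,suppress=True)
w=read_camera("wrist"); s=env.state(); e=s["eef_pos"]; y=s["tcp_rot"][2]
for dy in(58,60,62): print(dy,proj(w,[e[0]+dy*np.cos(y),e[1]+dy*np.sin(y),e[2]-181]))
g=w["image"].astype(int).mean(2); print(g[176:194,322].astype(int), g[176:194,340].astype(int))
for x in(-99,-33,33,99): print(x,F2W(x,2), F2W(x,2)-e[:2], (F2W(x,2)-e[:2])/30)
E
```

```text
58 [319.03 191.13]
60 [319.04 186.88]
62 [319.04 182.61]
[107 108 107 107 106 104 105 104 104  90  85 107 116 116 115 116 115 115] [117 117 116 116 116 116 115 115 109  91  84 110 118 117 116 116 116 117]
-99 [459.64  -0.81] [-101.3    94.52] [-3.38  3.15]
-33 [524.88   9.18] [-36.06 104.51] [-1.2   3.48]
33 [590.12  19.17] [ 29.18 114.51] [0.97 3.82]
99 [655.36  29.17] [ 94.42 124.5 ] [3.15 4.15]
```

Call:
move_arm:
  commands:
    - [[-0.24,0.7,0],0,-1]
    - [[-0.24,0.7,0],0,-1]
    - [[-0.24,0.7,0],0,-1]
    - [[-0.24,0.7,0],0,-1]
    - [[-0.24,0.68,0],0,-1]
    - [[0,0,-0.8],0,-1]
    - [[0,0,-0.8],0,-1]
    - [[0,0,-0.8],0,-1]
    - [[0,0,-0.6],0,-1]
    - [[0,0,-0.4],0,-1]
    - [[0,0,0],0,-1]
    - [[0,0,0],0,-1]
    - [[0,0,0],0,-1]

```text
t: 16.63
eef_pos: [525.3, 9.3, 229.3]
tcp_rot: [3.141, 0.0, 1.72]
ft_force: [0.0, 0.4, -2.8]
opening: 0.411
grip_force: 30.0
```

Call:
move_arm:
  commands:
    - [[0,0,-0.3],0,-1]
    - [[0,0,-0.26],0,-1]
    - [[0,0,0],0,-1]
    - [[0,0,0],0,0.15]
    - [[0,0,0],0,0.15]
    - [[0,0,0],0,0.15]
    - [[0,0,0.4],0,0.15]
    - [[0,0,1],0,0.15]
    - [[0,0,1],0,0.4]
    - [[0,-0.5,1],0,1]
    - [[0,-0.95,1],0,1]
    - [[-0.3,-0.95,1],0.7,1]
    - [[-0.4,-0.95,0],0.7,1]
    - [[-0.4,-0.95,0],0.7,1]
    - [[-0.4,-0.95,0],0.7,1]
    - [[-0.4,-0.95,0],0.7,1]
    - [[0,-0.95,0],0,1]
    - [[0,0,0],0,1]
    - [[0,0,0],0,1]

```text
t: 18.22
eef_pos: [467.7, -205.2, 373.5]
tcp_rot: [3.141, 0.0, 1.998]
ft_force: [0.2, 0.8, -0.6]
opening: 0.999
grip_force: 0.0
```

Run:
```python
from h import *
np.set_printoptions(precision=3,suppress=True)
w=read_camera("wrist"); save(w,"w4"); knives(w)
s=env.state(); print(s["eef_pos"],s["tcp_rot"],s["opening"],s["t"],"bay",F2W(-33,2))
```

```text
[530.839  15.18    0.152] iou 0.97 conf 0.82 size [45. 93.] bright {-1: np.float64(149.33333333333334), 1: np.float64(114.66666666666667)}
[ 656.565 -262.452    0.359] iou 0.30 conf 0.81 size [ 43. 122.] bright {-1: np.float64(46.0), 1: np.float64(97.0)}
[ 422.328 -266.688    0.419] iou 0.95 conf 0.56 size [ 40. 120.] bright {-1: np.float64(139.33333333333334), 1: np.float64(102.0)}
[ 467.985 -203.746  373.448] [ 3.142 -0.     2.001] 1.0019076077085445 18.3167 bay [524.878   9.18 ]
```

Call:
move_arm:
  commands:
    - [[-0.38,-0.52,0],-0.1,1]
    - [[-0.38,-0.52,0],0,1]
    - [[-0.38,-0.53,0],0,0.6]
    - [[-0.38,-0.53,-0.4],0,0.4]
    - [[0,0,-1],0,0.4]
    - [[0,0,-1],0,0.4]
    - [[0,0,-1],0,0.4]
    - [[0,0,-1],0,0.4]
    - [[0,0,-0.8],0,0.4]
    - [[0,0,-0.3],0,0.4]
    - [[0,0,0],0,0.4]
    - [[0,0,0],0,0.4]
    - [[0,0,0],0,0.4]

```text
t: 19.4
eef_pos: [422.9, -267.1, 209.7]
tcp_rot: [3.141, 0.002, 1.993]
ft_force: [-0.1, -0.7, -0.6]
opening: 0.701
grip_force: 0.0
```

Call:
move_arm:
  commands:
    - [[0,0,-0.4],0,0.3]
    - [[0,0,-0.21],0,0]
    - [[0,0,0],0,-1]
    - [[0,0,0],0,-1]
    - [[0,0,0],0,-1]
    - [[0,0,0],0,-1]
    - [[0,0,0],0,-1]
    - [[0,0,0],0,-1]
    - [[0,0,0],0,-1]
    - [[0,0,0],0,-1]
    - [[0,0,0],0,-1]

```text
t: 20.32
eef_pos: [422.6, -267.2, 190.7]
tcp_rot: [3.141, 0.001, 1.993]
ft_force: [-1.0, 0.7, 5.6]
opening: 0.42
grip_force: 30.0
```

Call:
move_arm:
  commands:
    - [[0,0,0.8],0,-1]
    - [[0,0,1],0,-1]
    - [[0,0,1],0,-1]
    - [[0,0.5,1],-0.8,-1]
    - [[0.3,0.9,0],-0.8,-1]
    - [[0.3,0.9,0],-0.8,-1]
    - [[0.3,0.9,0],-1,-1]
    - [[0.3,0.9,0],0,-1]
    - [[0.04,0.9,0],0,-1]
    - [[0,0.9,0],0,-1]
    - [[0,0.9,0],0,-1]
    - [[0,0.9,0],0,-1]
    - [[0,0.7,0],0,-1]
    - [[0,0.47,0],0,-1]
    - [[0,0,0],0,-1]
    - [[0,0,0],0,-1]
    - [[0,0,0],0,-1]

```text
t: 21.73
eef_pos: [459.7, -1.5, 304.1]
tcp_rot: [-3.142, 0.0, 1.721]
ft_force: [-0.3, -0.3, -2.9]
opening: 0.414
grip_force: 30.0
```

Call:
move_arm:
  commands:
    - [[0,0.02,-0.9],0,-1]
    - [[0,0,-0.9],0,-1]
    - [[0,0,-0.7],0,-1]
    - [[0,0,-0.4],0,-1]
    - [[0,0,-0.15],0,-1]
    - [[0,0,0],0,-1]
    - [[0,0,0],0,-1]

```text
t: 22.32
eef_pos: [459.9, -1.0, 212.9]
tcp_rot: [3.141, 0.0, 1.72]
ft_force: [-0.5, -0.1, -3.5]
opening: 0.417
grip_force: 30.0
```

Call:
move_arm:
  commands:
    - [[0,0,-0.02],0,0.12]
    - [[0,0,0],0,0.12]
    - [[0,0,0],0,0.12]
    - [[0,0,0.4],0,0.12]
    - [[0,0,1],0,0.12]
    - [[0,0,1],0,0.3]
    - [[0.3,-0.5,1],0,1]
    - [[0.7,-0.7,1],0.4,1]
    - [[0.7,-0.7,0.9],0.4,1]
    - [[0.7,-0.7,0],0.4,1]
    - [[0.7,-0.7,0],0.4,1]
    - [[0.7,-0.7,0],0.4,1]
    - [[0.7,-0.7,0],0.3,1]
    - [[0.7,-0.7,0],0,1]
    - [[0.6,-0.7,0],0,1]
    - [[0.3,-0.5,0],0,1]
    - [[0,0,0],0,1]
    - [[0,0,0],0,1]

```text
t: 23.82
eef_pos: [642.3, -198.6, 370.5]
tcp_rot: [-3.141, -0.0, 1.904]
ft_force: [-0.6, -0.4, 1.4]
opening: 1.004
grip_force: 0.0
```

Run:
```python
from h import *
np.set_printoptions(precision=3,suppress=True)
w=read_camera("wrist"); save(w,"w5"); knives(w)
s=env.state(); print(s["eef_pos"],s["tcp_rot"],s["opening"],s["t"])
```

```text
[518.028  14.909   0.185] iou 0.96 conf 0.88 size [44. 20.] bright {-1: np.float64(193.0), 1: np.float64(140.5)}
[ 655.113 -262.531    0.342] iou 0.97 conf 0.77 size [ 41. 122.] bright {-1: np.float64(187.0), 1: np.float64(133.33333333333334)}
[417.207 -40.9    -1.443] iou 0.92 conf 0.75 size [42.  9.] bright {-1: np.float64(nan), 1: np.float64(128.0)}
[ 641.928 -197.571  370.816] [-3.142 -0.     1.905] 1.002879137084957 23.9167
  return _methods._mean(a, axis=axis, dtype=dtype,
  ret = ret.dtype.type(ret / rcount)
```

Call:
move_arm:
  commands:
    - [[0.15,-0.72,0],0.05,1]
    - [[0.15,-0.72,0],0,1]
    - [[0.15,-0.71,-0.4],0,0.4]
    - [[0,0,-1],0,0.4]
    - [[0,0,-1],0,0.4]
    - [[0,0,-1],0,0.4]
    - [[0,0,-1],0,0.4]
    - [[0,0,-0.7],0,0.4]
    - [[0,0,-0.3],0,0.4]
    - [[0,0,0],0,0.4]
    - [[0,0,0],0,0.4]
    - [[0,0,0],0,0.4]

```text
t: 24.92
eef_pos: [656.3, -262.6, 210.6]
tcp_rot: [3.14, 0.002, 1.909]
ft_force: [-0.2, -0.4, 0.6]
opening: 0.701
grip_force: 0.0
```

Call:
move_arm:
  commands:
    - [[-0.02,0,-0.4],0,0.3]
    - [[0,0,-0.24],0,0]
    - [[0,0,0],0,-1]
    - [[0,0,0],0,-1]
    - [[0,0,0],0,-1]
    - [[0,0,0],0,-1]
    - [[0,0,0],0,-1]
    - [[0,0,0],0,-1]
    - [[0,0,0],0,-1]
    - [[0,0,0],0,-1]
    - [[0,0,0],0,-1]

```text
t: 25.83
eef_pos: [655.4, -263.0, 190.5]
tcp_rot: [3.141, 0.001, 1.909]
ft_force: [-2.2, -1.2, 10.6]
opening: 0.418
grip_force: 32.3
```

Call:
move_arm:
  commands:
    - [[0,0,0.8],0,-1]
    - [[0,0,1],0,-1]
    - [[0,0,1],0,-1]
    - [[-0.2,0.5,1],-0.58,-1]
    - [[-0.25,0.9,0],-0.58,-1]
    - [[-0.25,0.9,0],-0.58,-1]
    - [[-0.25,0.9,0],-0.6,-1]
    - [[-0.25,0.9,0],0,-1]
    - [[-0.25,0.9,0],0,-1]
    - [[-0.25,0.9,0],0,-1]
    - [[-0.25,0.9,0],0,-1]
    - [[-0.25,0.9,0],0,-1]
    - [[0,0.9,0],0,-1]
    - [[0,0.8,0],0,-1]
    - [[0,0,0],0,-1]
    - [[0,0,0],0,-1]
    - [[0,0,0],0,-1]

```text
t: 27.25
eef_pos: [589.3, 19.0, 303.0]
tcp_rot: [-3.141, 0.0, 1.722]
ft_force: [-0.4, -0.9, -3.1]
opening: 0.416
grip_force: 30.0
```

Call:
move_arm:
  commands:
    - [[0.03,0,-0.9],0,-1]
    - [[0,0,-0.9],0,-1]
    - [[0,0,-0.7],0,-1]
    - [[0,0,-0.4],0,-1]
    - [[0,0,-0.12],0,-1]
    - [[0,0,0],0,-1]
    - [[0,0,0],0,-1]

```text
t: 27.83
eef_pos: [590.6, 18.9, 213.5]
tcp_rot: [3.141, 0.0, 1.721]
ft_force: [-0.3, -0.1, -2.7]
opening: 0.416
grip_force: 30.0
```

Call:
move_arm:
  commands:
    - [[0,0,0],0,0.12]
    - [[0,0,0],0,0.12]
    - [[0,0,0],0,0.12]
    - [[0,0,0.4],0,0.12]
    - [[0,0,1],0,0.12]
    - [[0,0,1],0,0.3]
    - [[0,-0.5,1],0,1]
    - [[-0.3,-0.7,1],0,1]
    - [[-0.4,-0.7,0.9],0,1]
    - [[-0.4,-0.7,0],0,1]
    - [[0,-0.5,0],0,1]
    - [[0,0,0],0,1]
    - [[0,0,0],0,1]

```text
t: 28.92
eef_pos: [557.0, -74.0, 372.9]
tcp_rot: [3.14, 0.0, 1.72]
ft_force: [-0.5, 0.8, -0.5]
opening: 0.993
grip_force: 0.0
```

Run:
```python
from h import *
np.set_printoptions(precision=3,suppress=True)
w=read_camera("wrist"); save(w,"w6")
t=read_camera("top"); s=read_camera("scene")
K30=[box(-20,20,-60,60,20,30)]
for d in cut_out("knife0",w):
    x,i=d["at"],d["confidence"]; q=atz(w,x,30)
    p,iou=fit([(w,d["region"].astype(np.float32))],K30,(q[0],q[1],.152))
    c,sn=np.cos(FX[2]),np.sin(FX[2]); dx,dy=p[0]-FX[0],p[1]-FX[1]
    print(x,round(i,2),"fixture xy",c*dx+sn*dy,-sn*dx+c*dy,"yaw",p[2]-FX[2],"iou",iou)
print([(np.round(atz(t,d["at"],10)),d["confidence"]) for d in search_frame("knife0",t)])
print([(np.round(atz(s,d["at"],10)),d["confidence"]) for d in search_frame("knife0",s)])
print(env.state()["eef_pos"],env.state()["tcp_rot"])
```

```text
[369.7, 124.4] 0.9 fixture xy 33.52044590358005 2.1540406616184606 yaw -0.0018048325718048042 iou 0.9809355139732361
[226.9, 127.4] 0.65 fixture xy -98.17729446063272 2.4974515867615708 yaw -0.003936332003654813 iou 0.9521915316581726
[299.1, 127.5] 0.57 fixture xy -33.27282354994201 2.3703823577878116 yaw -0.005412655473408329 iou 0.9726232886314392
[(array([590.,  26.,  10.]), 0.63), (array([458.,  19.,  10.]), 0.59), (array([525.,  25.,  10.]), 0.59)]
[(array([531.,   8.,  10.]), 0.73), (array([587.,  26.,  10.]), 0.58), (array([452.,   4.,  10.]), 0.52)]
[557.368 -73.043 371.625] [-3.141 -0.     1.723]
```

View pics/w6.png

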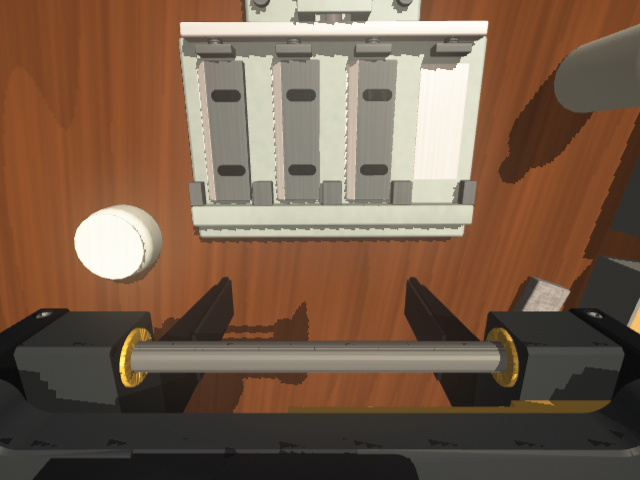

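Knives sit in bays −99, −33 and +33 at y ≈ +2, bevels toward the front (left in the picture). Now close the cam.

Call:
move_arm:
  commands:
    - [[-0.1,0.95,0],0.5,1]
    - [[-0.1,0.95,0],0.5,1]
    - [[-0.1,0.95,0],0,1]
    - [[-0.1,0.95,0],0,1]
    - [[-0.1,0.95,0],0,1]
    - [[-0.1,0.95,0],0,1]
    - [[-0.1,0.95,0],0,1]
    - [[-0.1,0.95,0],0,1]
    - [[-0.1,0.95,0],0,1]
    - [[-0.1,0.95,0],0,1]
    - [[-0.2,0.95,0],0,0.4]
    - [[0,0.4,0],0,0]
    - [[0,0,-0.7],0,0]
    - [[0,0,-0.9],0,0]
    - [[0,0,-0.9],0,0]
    - [[0,0,-0.7],0,0]
    - [[0,0,-0.5],0,0]
    - [[0,0,0],0,0]
    - [[0,0,0],0,0]

```text
t: 30.8
eef_pos: [521.4, 251.8, 260.4]
tcp_rot: [-3.14, 0.0, 1.802]
ft_force: [0.2, 0.8, 1.1]
opening: 0.507
grip_force: 0.0
```

Call:
move_arm:
  commands:
    - [[0,0,0],0,-1]
    - [[0,0,0],0,-1]
    - [[0,0,0],0,-1]
    - [[0,0,0],0,-1]
    - [[0,0,0],0,-1]
    - [[0,0,0],0,-1]

```text
t: 31.3
eef_pos: [521.2, 251.8, 261.4]
tcp_rot: [3.141, -0.0, 1.802]
ft_force: [-1.5, -1.1, 6.0]
opening: 0.225
grip_force: 30.0
```

Run:
```python
from h import *
K=lambda th: F2W(-95*np.cos(th),145.5+95*np.sin(th))
s=env.state(); print(s["eef_pos"],s["opening"],s["grip_force"],K(1.57),K(0))
T=np.linspace(1.565,0,21); p=np.array([K(t) for t in T]); print(np.round(np.diff(p,axis=0)/30,3).tolist())
```

```text
[521.23851987 251.81492288 261.38903433] 0.22512390873353444 30.001777410507202 [521.30982821 249.91560445] [441.86439171 141.63795707]
[[-0.243, -0.048], [-0.238, -0.067], [-0.232, -0.086], [-0.225, -0.104], [-0.216, -0.121], [-0.206, -0.137], [-0.195, -0.153], [-0.182, -0.168], [-0.168, -0.182], [-0.154, -0.194], [-0.138, -0.206], [-0.122, -0.216], [-0.104, -0.225], [-0.086, -0.232], [-0.068, -0.238], [-0.049, -0.243], [-0.03, -0.246], [-0.011, -0.247], [0.009, -0.248], [0.028, -0.246]]
```

Call:
move_arm:
  commands:
    - [[-0.243,-0.07,0],0.94,-1]
    - [[-0.238,-0.087,0],0.94,-1]
    - [[-0.232,-0.106,0],0.94,-1]
    - [[-0.225,-0.104,0],0.94,-1]
    - [[-0.216,-0.121,0],0.94,-1]
    - [[-0.206,-0.137,0],0.94,-1]
    - [[-0.195,-0.153,0],0.94,-1]
    - [[-0.182,-0.168,0],0.94,-1]
    - [[-0.168,-0.182,0],0.94,-1]
    - [[-0.154,-0.194,0],0.94,-1]

```text
t: 32.13
eef_pos: [458.0, 213.3, 261.4]
tcp_rot: [3.141, -0.002, 2.557]
ft_force: [-12.1, 18.9, 11.8]
opening: 0.229
grip_force: 30.0
```

Call:
move_arm:
  commands:
    - [[-0.138,-0.206,0],0.94,-1]
    - [[-0.122,-0.216,0],0.94,-1]
    - [[-0.104,-0.225,0],0.94,-1]
    - [[-0.086,-0.232,0],0.94,-1]
    - [[-0.068,-0.238,0],0.94,-1]
    - [[-0.049,-0.243,0],0.94,-1]
    - [[-0.03,-0.246,0],0.94,-1]
    - [[-0.011,-0.247,0],0.94,-1]
    - [[0.009,-0.248,0],0.94,-1]
    - [[0.028,-0.246,0],0.94,-1]
    - [[0,0,0],0,-1]
    - [[0,0,0],0,-1]
    - [[0,0,0],0,-1]

```text
t: 33.22
eef_pos: [441.0, 141.2, 261.3]
tcp_rot: [-3.141, -0.004, -2.977]
ft_force: [-10.8, -6.5, 15.8]
opening: 0.227
grip_force: 30.0
```

Call:
move_arm:
  commands:
    - [[0,0,0],0,-0.2]
    - [[0,0,0],0,-0.2]
    - [[0,0,0],0,-0.2]
    - [[0,0,0],0,-0.2]
    - [[0,0,0.6],0,-0.2]
    - [[0,0,1],0,0]
    - [[0,0,1],0,1]
    - [[0,0,1],-1,1]
    - [[0,0,1],-1,1]
    - [[0,0,0.2],-1,1]
    - [[0.1,-0.1,0],-1,1]
    - [[0.1,-0.1,0],-1,1]
    - [[0.1,-0.1,0],-1,1]
    - [[0.1,-0.1,0],-1,1]
    - [[0.1,-0.1,0],-1,1]
    - [[0.1,-0.1,0],-1,1]
    - [[0.1,-0.1,0],-1,1]
    - [[0.1,-0.1,0],-1,1]
    - [[0.1,-0.1,0],-1,1]
    - [[0.1,-0.1,0],-1,1]

```text
t: 34.88
eef_pos: [472.5, 111.6, 404.7]
tcp_rot: [3.142, -0.0, 2.262]
ft_force: [-0.3, 0.2, -0.1]
opening: 1.001
grip_force: 0.0
```

Call:
move_arm:
  commands:
    - [[0.1,-0.1,0],-1,1]
    - [[0.1,0,0],-1,1]
    - [[0,0,0],-1,1]
    - [[0,0,0],-1,1]
    - [[0,0,0],-1,1]
    - [[0,0,0],-1,1]
    - [[0,0,0],-0.7,1]
    - [[0,0,0],0,1]
    - [[0,0,0],0,1]

```text
t: 35.63
eef_pos: [478.3, 108.7, 404.7]
tcp_rot: [-3.142, 0.0, 1.732]
ft_force: [0.3, 0.7, -0.2]
opening: 1.002
grip_force: 0.0
```

Run:
```python
from h import *
np.set_printoptions(precision=3,suppress=True)
w=read_camera("wrist"); im=w["image"].astype(int)
ys=np.linspace(0,2*np.pi,24,endpoint=False)
k=proj(w,np.r_[F2W(-95,145.5),84]); ax=proj(w,np.r_[F2W(0,145.5),66]); print("knob pred",k,"axis pred",ax)
u,v=map(int,k); m=((im.max(2)<115)&(im.max(2)-im.min(2)<30)).astype(np.uint8); M=np.zeros_like(m);M[v-28:v+28,u-28:u+28]=1;m*=M
n,l,s,c=cv2.connectedComponentsWithStats(m); i=1+s[1:,4].argmax(); print(s[i],c[i]); best=[]
for th in np.arange(-.3,.3,.01):
    kk=np.array([-95*np.cos(th),145.5+95*np.sin(th)])
    b=np.array([[kk[0]+11*np.cos(a),kk[1]+11*np.sin(a),z] for a in ys for z in(58,110)])
    sm=sil(w,[place(b,FX)]); mm=(l==i); best.append((np.minimum(sm,mm).sum()/np.maximum(sm,mm).sum(),th))
print(max(best)); save(w,"w7",(200,90,520,330),2.5)
s=env.state(); print(s["eef_pos"],s["tcp_rot"],s["joints"])
```

```text
knob pred [284.075 191.373] axis pred [387.609 189.594]
[268 180  29  31 634] [281.942 194.812]
(np.float32(0.827211), np.float64(-0.009999999999999731))
[478.338 108.733 404.696] [-3.142 -0.     1.732] [ 0.089  0.301  1.88  -0.     0.961 -0.072]
```

View pics/w7.png

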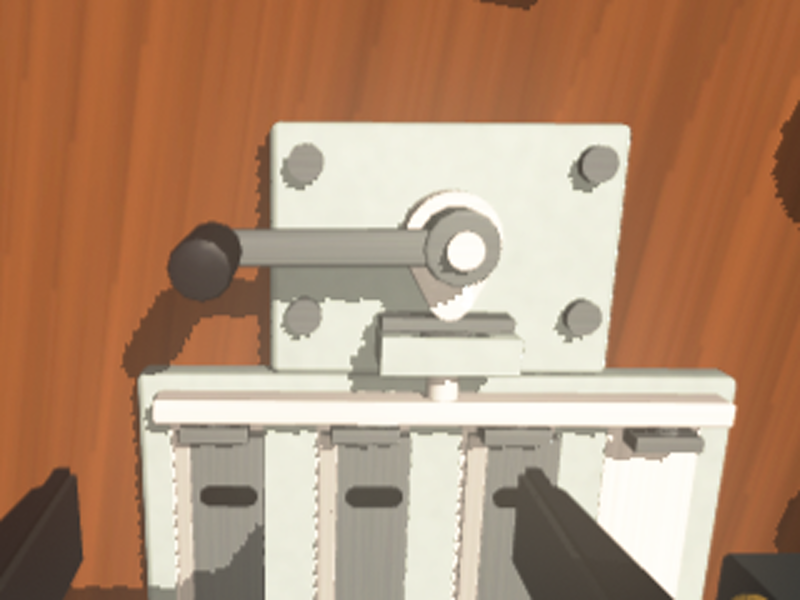

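Lever level, nose straight at the follower (θ ≈ −0.01), pads on the knives. Now look at the gauge and stand.

Call:
move_arm:
  commands:
    - [[0,0,0.8],0,1]
    - [[0,0.3,0.9],0,1]
    - [[0,0.9,0.3],0,1]
    - [[0,0.9,0],-0.5,1]
    - [[0,0.9,0],-0.5,1]
    - [[0,0.9,0],-0.5,1]
    - [[0,0.9,0],-0.5,1]
    - [[0,0.9,0],0,1]
    - [[0,0.5,0],0,1]
    - [[0,0,0],0,1]
    - [[0,0,0],0,1]

```text
t: 36.6
eef_pos: [478.2, 294.8, 464.4]
tcp_rot: [-3.141, 0.001, 1.572]
ft_force: [0.1, 0.4, -0.2]
opening: 1.001
grip_force: 0.0
```

Run:
```python
from h import *
np.set_printoptions(precision=3,suppress=True)
w=read_camera("wrist"); save(w,"w8")
for n in("gauge","gauge_hole0","rack","peg_tip","stand"): print(n,[(np.round(d["at"]).tolist(),round(d["confidence"],2)) for d in search_frame(n,w)])
s=env.state(); print(s["eef_pos"],s["tcp_rot"],s["joints"],s["t"])
```

```text
gauge [([259.0, 104.0], 0.83)]
gauge_hole0 [([256.0, 108.0], 0.83)]
rack [([281.0, 134.0], 0.75)]
peg_tip [([456.0, 97.0], 0.8), ([144.0, 74.0], 0.56), ([306.0, 392.0], 0.49)]
stand [([146.0, 74.0], 0.97), ([458.0, 98.0], 0.72)]
[478.473 293.852 464.967] [ 3.141 -0.     1.569] [ 0.433  0.343  1.636 -0.     1.163  0.435] 36.9
```

View pics/w8.png

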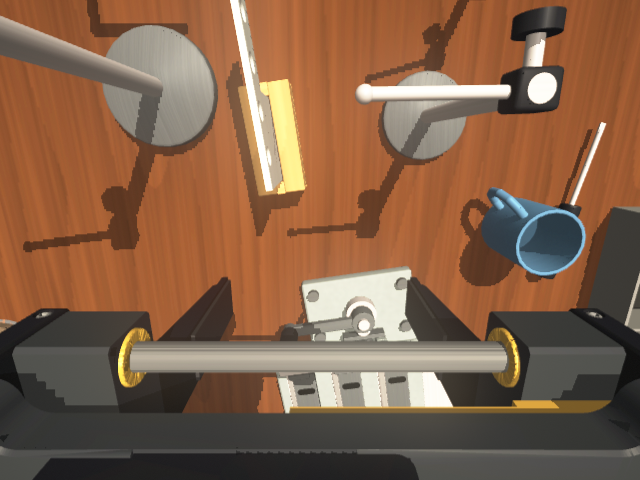

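Peg ball at (364,93), the peg running right to its block at (510,92); the gauge's upper edge runs from (270,190) up out of the frame at (236,0). A second place farther in +y.

Call:
move_arm:
  commands:
    - [[0,0.5,0],0,1]
    - [[0,0.9,0],0,1]
    - [[0,0.9,0],0,1]
    - [[0,0.9,0],0,1]
    - [[0,0.8,0],0,1]
    - [[0,0,0],0,1]
    - [[0,0,0],0,1]
    - [[0,0,0],0,1]

```text
t: 37.57
eef_pos: [478.2, 414.6, 464.6]
tcp_rot: [-3.141, 0.0, 1.57]
ft_force: [-0.8, 0.6, -0.4]
opening: 1.001
grip_force: 0.0
```

Run:
```python
from h import *
w=read_camera("wrist"); save(w,"w9",(140,60,540,320),2)
import pickle; pickle.dump(w,open("w9.pkl","wb"))
for n in("gauge","gauge_hole0","peg_tip"): print(n,[(np.round(d["at"]).tolist(),round(d["confidence"],2)) for d in search_frame(n,w)])
s=env.state(); print(s["eef_pos"],s["tcp_rot"])
```

```text
gauge [([259.0, 215.0], 0.89)]
gauge_hole0 [([260.0, 219.0], 0.61)]
peg_tip [([494.0, 53.0], 0.77), ([438.0, 237.0], 0.69), ([148.0, 206.0], 0.61), ([259.0, 216.0], 0.3)]
[478.49738178 413.95623403 465.0513571 ] [ 3.14127935e+00 -7.87079896e-05  1.56861056e+00]
```

View pics/w9.png

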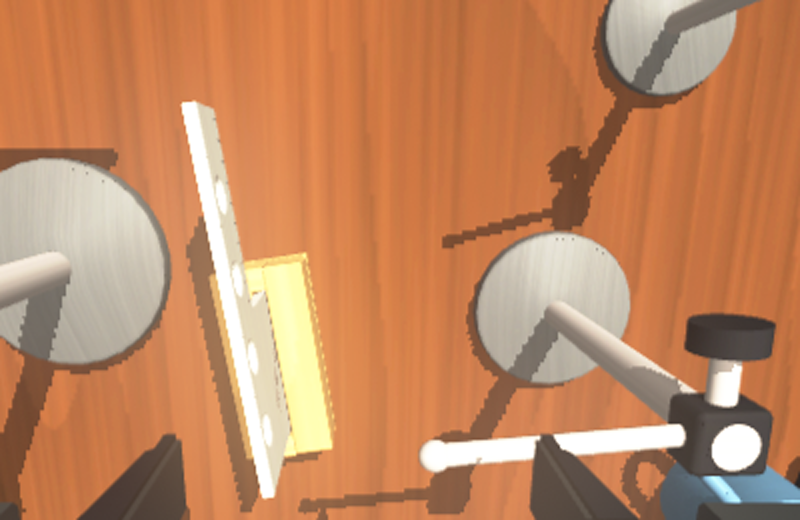

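Run:
```python
from h import *
import pickle
np.set_printoptions(precision=2,suppress=True)
w=pickle.load(open("w9.pkl","rb")); R,t=P(w); w8=dict(w); w8["tvec"]=t+R@np.array([0.02,120.1,0.09]); w8["image"]=cv2.imread("pics/w8.png")[...,::-1]
def ball(c,u,v,r=11):
    g=c["image"].astype(float); m=(g.min(2)>190); M=np.zeros_like(m); M[v-r:v+r+1,u-r:u+r+1]=1; q=np.argwhere(m&M)[:,::-1]
    # left end circle: min col 
    l=q[:,0].min(); qq=q[q[:,0]<=l+9]; return l,qq.mean(0)
for c,u,v in((w8,364,93),(w,358,288)): print(ball(c,u,v))
def topedge(c,rows,u0,u1):
    g=c["image"].astype(int)
    for r in rows:
        print(r,[tuple(map(int,g[r,u])) for u in range(u0,u1)])
topedge(w,[300,306,309],264,284)
tip=tri([(w8,(364,93)),(w,(358.5,288))]); print("tip",tip)
near=tri([(w8,(269.5,190)),(w,(273.5,308))]); print("near end",near)
for z in (125,130,135): 
    a,b=atz(w,(273.5,308),z),atz(w,(234.75,111),z); print(z,a,b,np.linalg.norm(a-b),"yaw",np.arctan2(*(b-a)[1::-1]))
print("block",atz(w,(482.5,277.5),222.7))
T=read_camera("top"); print("tip in top at",proj(T,tip[0]))
```

```text
(np.int64(358), array([363.16,  90.8 ]))
(np.int64(351), array([355.97, 287.36]))
300 [(153, 107, 75), (154, 108, 76), (153, 107, 75), (151, 107, 75), (150, 106, 75), (250, 238, 210), (255, 255, 255), (255, 255, 255), (255, 255, 255), (255, 255, 255), (255, 255, 255), (255, 254, 251), (236, 226, 202), (227, 217, 189), (227, 205, 174), (214, 146, 101), (218, 138, 88), (221, 141, 87), (222, 142, 89), (220, 139, 88)]
306 [(150, 105, 73), (151, 106, 74), (151, 105, 75), (149, 105, 73), (148, 104, 74), (216, 136, 88), (251, 224, 175), (255, 255, 255), (255, 255, 255), (255, 255, 255), (255, 255, 255), (255, 255, 255), (255, 255, 252), (232, 197, 159), (212, 138, 93), (210, 133, 86), (214, 136, 87), (219, 139, 86), (222, 141, 89), (220, 140, 90)]
309 [(148, 103, 72), (150, 105, 74), (149, 103, 74), (148, 104, 73), (201, 128, 83), (219, 139, 88), (221, 140, 89), (231, 161, 111), (243, 196, 147), (234, 169, 118), (221, 142, 92), (218, 136, 86), (216, 135, 86), (214, 136, 86), (211, 133, 87), (206, 133, 86), (212, 135, 85), (219, 135, 86), (221, 140, 89), (219, 139, 89)]
tip (array([504.34, 401.03, 235.82]), [np.float64(0.7145880058327803), np.float64(0.6056101190016129)])
near end (array([432.4 , 332.13, 130.86]), [np.float64(0.539007033286705), np.float64(0.485645144052763)])
125 [431.04 329.07 125.  ] [404.43 520.7  125.  ] 193.47639523329408 yaw 1.7087808665690716
130 [431.78 331.65 130.  ] [405.58 520.3  130.  ] 190.45847931527683 yaw 1.7087808665690716
135 [432.51 334.23 135.  ] [406.73 519.89 135.  ] 187.44056339725955 yaw 1.7087808665690718
block [593.34 403.1  222.7 ]
tip in top at [182.36 258.48]
```

Run:
```python
from h import *
np.set_printoptions(precision=1,suppress=True)
T=read_camera("top"); f=atz(T,(190,342),0)
for z in(250,280,310,340): print(z,f,atz(T,(157,353),z),atz(T,(138,354),z),atz(T,(157,417),z))
s=env.state();print(s["eef_pos"],s["t"])
```

```text
250 [290.9 439.2   0. ] [288.8 447.8 250. ] [286.6 490.7 250. ] [148.5 442.8 250. ]
280 [290.9 439.2   0. ] [292.2 438.1 280. ] [290.  479.8 280. ] [155.5 433.2 280. ]
310 [290.9 439.2   0. ] [295.5 428.3 310. ] [293.4 469.  310. ] [162.5 423.5 310. ]
340 [290.9 439.2   0. ] [298.8 418.6 340. ] [296.8 458.1 340. ] [169.5 413.9 340. ]
[478.5 414.1 465. ] 37.8667
```

Call:
move_arm:
  commands:
    - [[-0.4,0.1,0],0.35,0.5]
    - [[-0.4,0.1,0],0.35,0]
    - [[-0.4,0.1,0],0.35,0]
    - [[-0.4,0.1,0],0.35,0]
    - [[-0.4,0.12,0],0.35,0]
    - [[0,0,-0.7],0,0]
    - [[0,0,-0.9],0,0]
    - [[0,0,-0.9],0,0]
    - [[0,0,-0.9],0,0]
    - [[0,0,-0.7],0,0]
    - [[0,0,0],0,0]
    - [[0,0,0],0,0]
    - [[0,0,0],0,0]

```text
t: 38.95
eef_pos: [418.1, 430.8, 343.2]
tcp_rot: [3.14, -0.001, 1.711]
ft_force: [0.6, -0.2, 0.5]
opening: 0.501
grip_force: 0.0
```

Call:
move_arm:
  commands:
    - [[0,-0.03,-0.7],0,0]
    - [[0,0,-0.7],0,0]
    - [[0,0,-0.43],0,0]
    - [[0,0,0],0,0]
    - [[0,0,0],0,-0.6]
    - [[0,0,0],0,-0.8]
    - [[0,0,0],0,-1]
    - [[0,0,0],0,-1]
    - [[0,0,0],0,-1]
    - [[0,0,0],0,-1]
    - [[0,0,0],0,-1]
    - [[0,0,0],0,-1]
    - [[0,0,0],0,-1]

```text
t: 40.03
eef_pos: [418.4, 429.4, 287.1]
tcp_rot: [3.141, -0.0, 1.71]
ft_force: [0.1, 0.1, 2.7]
opening: 0.062
grip_force: 30.0
```

Call:
move_arm:
  commands:
    - [[0,0,0.2],0,-1]
    - [[0,0,0.4],0,-1]
    - [[0,0,0.6],0,-1]
    - [[0,0,0.6],0,-1]
    - [[0,0,0.7],0,-1]
    - [[0,0,0.7],0,-1]
    - [[0.3,0,0.5],-0.3,-1]
    - [[0.4,0,0.3],-0.4,-1]
    - [[0.5,0,0],-0.4,-1]
    - [[0.4,0.01,0],-0.34,-1]
    - [[0.2,0,0],0,-1]
    - [[0,0,0],0,-1]
    - [[0,0,0],0,-1]
    - [[0,0,0],0,-1]

```text
t: 41.2
eef_pos: [471.8, 429.7, 406.4]
tcp_rot: [-3.141, 0.001, 1.595]
ft_force: [-0.2, 0.6, -2.4]
opening: 0.065
grip_force: 30.0
```

Run:
```python
from h import *
import pickle
np.set_printoptions(precision=2,suppress=True)
w=read_camera("wrist"); save(w,"w10",(200,150,440,320),3.3); s=env.state(); e=s["eef_pos"]; y=s["tcp_rot"][2]; print(e,s["tcp_rot"],s["opening"],s["ft_force"])
d=np.array([np.cos(y),np.sin(y)])
for n,gx in (("near end",-45-53.7),("hole1",-28.7),("far end",145-53.7)):
    p=np.r_[e[:2]+d*gx,e[2]-173.2+(16 if "end" in n else 0)]; print(n,p,proj(w,p),proj(w,p)-[200,150])
print("tip",proj(w,(504.3,401,234.5)))
S=read_camera("scene"); save(S,"s10",(340,120,480,225),5.5)
p=np.r_[e[:2]+d*-28.7,e[2]-173.2]; print("hole1 scene",proj(S,p),"tip",proj(S,(504.3,401,234.5)))
```

```text
[471.79 429.78 406.61] [-3.14  0.    1.6 ] 0.06024185494063096 [-1.1   1.04 -1.61]
near end [474.2  331.11 249.41] [318.98 488.37] [118.98 338.37]
hole1 [472.49 401.09 233.41] [319.   358.16] [119.   208.16]
far end [469.57 521.05 249.41] [319.07 110.49] [119.07 -39.51]
tip [379.94 360.89]
hole1 scene [406.31 147.72] tip [415.43 153.96]
```

View pics/w10.png

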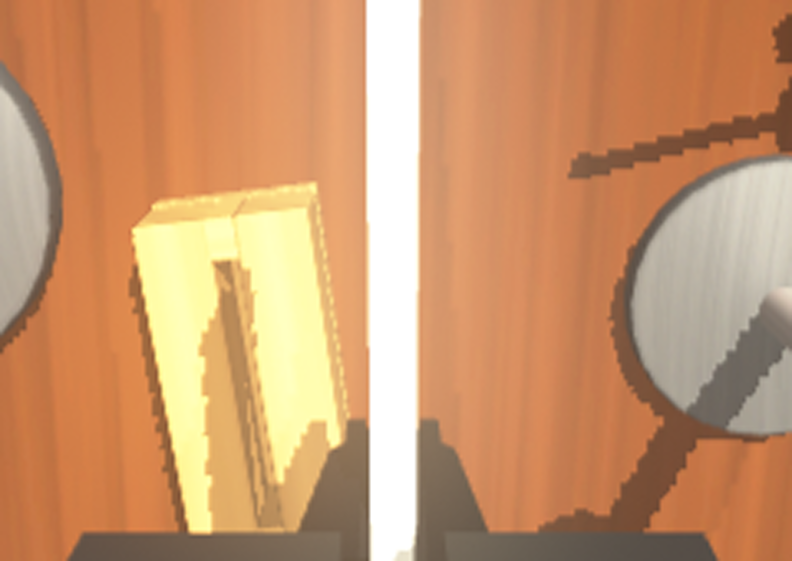

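View pics/s10.png

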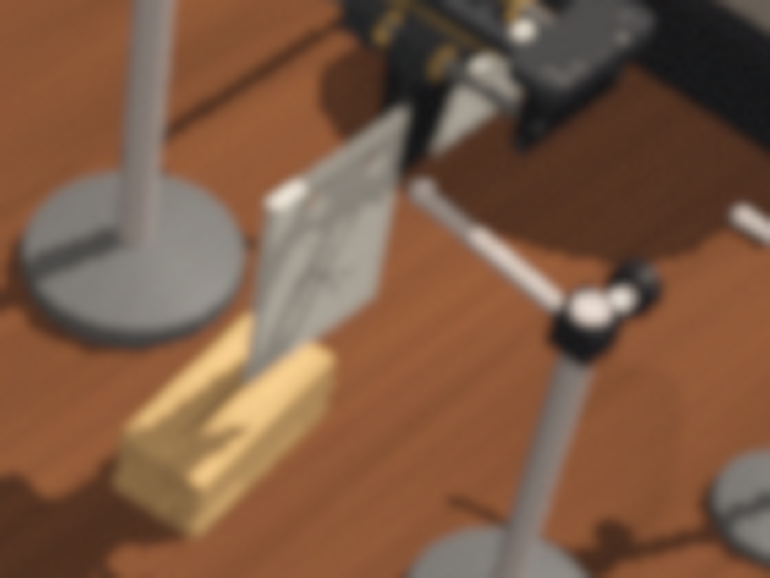

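Run:
```python
from h import *
np.set_printoptions(precision=2,suppress=True)
S=read_camera("scene"); s=env.state(); e=s["eef_pos"]; y=s["tcp_rot"][2]; d=np.array([np.cos(y),np.sin(y)]); nrm=np.array([-d[1],d[0]])
for gx,gz in((-45,120),(-45,0),(45,0),(25,104)):
  for k in(-3,3):
    p=np.r_[e[:2]+d*(gx-53.7)+nrm*k,e[2]-173.2-104+gz]; print(gx,gz,k,(proj(S,p)-[340,120])*5.5)
print("tip",(proj(S,(504.3,401,234.5))-[340,120])*5.5, "block",(proj(S,(593.3,403.1,222.7))-[340,120])*5.5)
```

```text
-45 120 -3 [270.53 202.28]
-45 120 3 [260.9  195.38]
-45 0 -3 [244.71 379.2 ]
-45 0 3 [235.95 372.5 ]
45 0 -3 [367.41 289.14]
45 0 3 [358.63 282.8 ]
25 104 -3 [369.68 155.33]
25 104 3 [360.16 148.78]
tip [414.86 186.76] block [559.27 308.3 ]
```

Run:
```python
from h import *
np.set_printoptions(precision=2,suppress=True)
w=read_camera("wrist"); g=w["image"].astype(float).min(2); s=env.state(); e=s["eef_pos"]; y=s["tcp_rot"][2]; d=np.array([np.cos(y),np.sin(y)]); nrm=np.array([-d[1],d[0]])
print("far edge profile rows", [(r,int(g[r,319])) for r in range(100,125,2)])
for r in(125,150,200,250,300):
    row=g[r,295:345]; hi=row.max(); q=np.where(row>hi*.8)[0]; print(r,295+q.min(),295+q.max(),hi)
for z in(-5,0,5): print(z,[proj(w,np.r_[e[:2]+d*(145-53.7)+nrm*k,e[2]-173.2+16+z]) for k in(-3,3)])
S=read_camera("scene"); save(S,"s11",(370,130,440,200),1)
gs=cv2.resize(S["image"][...,::-1][130:200,370:440],None,fx=9,fy=8,interpolation=cv2.INTER_LANCZOS4); cv2.imwrite("pics/s11.png",cv2.convertScaleAbs(gs,alpha=1.2))
```

```text
far edge profile rows [(100, 90), (102, 91), (104, 92), (106, 94), (108, 94), (110, 255), (112, 255), (114, 255), (116, 255), (118, 255), (120, 255), (122, 255), (124, 255)]
125 311 326 255.0
150 311 326 255.0
200 311 326 255.0
250 312 325 255.0
300 312 325 255.0
-5 [array([326.69, 111.99]), array([311.42, 111.99])]
0 [array([326.98, 110.87]), array([311.15, 110.87])]
5 [array([327.3 , 109.67]), array([310.85, 109.67])]
```

View pics/s11.png

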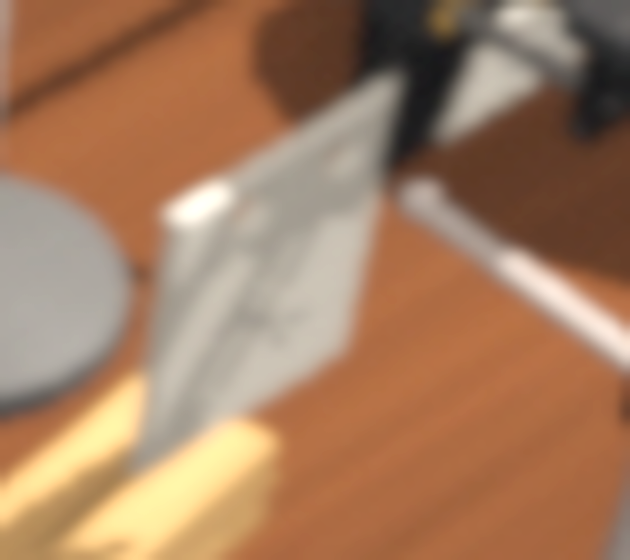

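Call:
move_arm:
  commands:
    - [[0.2,0,0.03],0,-1]
    - [[0.2,0,0],0,-1]
    - [[0.2,0,0],0,-1]
    - [[0.1,0,0],0,-1]
    - [[0.1,0,0],0,-1]
    - [[0.1,0,0],0,-1]
    - [[0.1,0,0],0,-1]
    - [[0,0,0],0,-1]

```text
t: 42.12
eef_pos: [502.8, 429.6, 407.7]
tcp_rot: [3.141, 0.0, 1.594]
ft_force: [-1.0, -0.0, -3.0]
opening: 0.057
grip_force: 30.0
```

Call:
move_arm:
  commands:
    - [[0.1,0,0],0,-1]
    - [[0.1,0,0],0,-1]
    - [[0.15,0,-0.01],0,-1]
    - [[0.2,0,-0.03],0,-1]
    - [[0.2,0,-0.03],0,-1]
    - [[0.2,0,-0.03],0,-1]
    - [[0,0,0],0,-1]
    - [[0,0,0],0,-1]

```text
t: 42.78
eef_pos: [531.2, 429.6, 404.4]
tcp_rot: [-3.141, 0.0, 1.594]
ft_force: [-0.2, 0.1, -2.5]
opening: 0.064
grip_force: 30.0
```

Call:
move_arm:
  commands:
    - [[0,0,-0.05],0,-1]
    - [[0,0,-0.05],0,-1]
    - [[0,0,-0.04],0,-1]
    - [[0,0,0],0,-1]
    - [[0,0,0],0,-1]

```text
t: 43.2
eef_pos: [530.7, 429.8, 400.5]
tcp_rot: [-3.142, 0.0, 1.595]
ft_force: [-0.6, -0.9, -1.2]
opening: 0.062
grip_force: 30.0
```

Call:
move_arm:
  commands:
    - [[0,0,-0.03],0,-1]
    - [[0,0,0],0,-1]
    - [[0,0,0],0,-1]

```text
t: 43.45
eef_pos: [530.8, 429.7, 399.8]
tcp_rot: [3.141, -0.0, 1.594]
ft_force: [0.1, -0.1, -1.3]
opening: 0.059
grip_force: 30.0
```

Call:
move_arm:
  commands:
    - [[0,0,-0.03],0,-1]
    - [[0,0,0],0,-1]
    - [[0,0,0],0,-1]

```text
t: 43.7
eef_pos: [530.8, 429.7, 399.3]
tcp_rot: [3.141, -0.0, 1.594]
ft_force: [-1.3, -1.1, 3.2]
opening: 0.063
grip_force: 30.0
```

Call:
move_arm:
  commands:
    - [[0,0,0],0,-0.85]
    - [[0,0,0],0,-0.8]
    - [[0,0,0],0,-0.7]
    - [[0,0,0],0,-0.6]
    - [[0,0,0],0,-0.6]
    - [[0,0,0],0,-0.6]
    - [[0,0,0.2],0,-0.6]
    - [[0,0,0.3],0,-0.6]
    - [[0,0,0.4],0,-0.6]
    - [[0,0,0.8],0,-0.6]
    - [[0,0,0.9],0,-0.6]
    - [[0,-0.6,0.5],0,-0.6]
    - [[0,-0.9,0],0,-0.6]
    - [[0,-0.9,0],0,-0.6]
    - [[0,-0.9,0],0,-0.6]
    - [[0,-0.5,0],0,-0.6]
    - [[0,0,0],0,-0.6]
    - [[0,0,0],0,-0.6]

```text
t: 45.2
eef_pos: [530.9, 315.5, 492.9]
tcp_rot: [3.14, -0.001, 1.593]
ft_force: [0.0, -0.3, -0.9]
opening: 0.201
grip_force: 0.0
```

Run:
```python
from h import *
np.set_printoptions(precision=2,suppress=True)
S=read_camera("scene"); save(S,"s12",(240,110,500,370),2.2)
w=read_camera("wrist"); save(w,"w12")
s=env.state(); print(s["eef_pos"],s["t"],s["ft_force"])
```

```text
[530.85 316.51 492.13] 45.3 [-0.33  0.01  0.38]
```

View pics/s12.png

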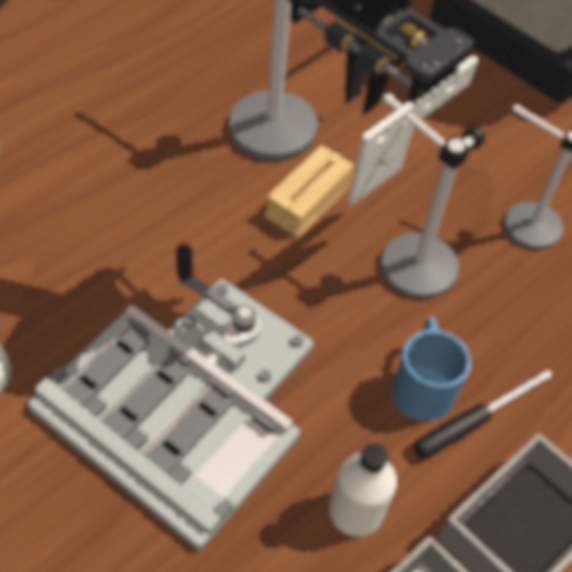

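The gauge hangs on the peg at the second hole with its arm level (scene crop: ends at (370,135) and (478,62)). The knives are clamped, and the bottle and mug are standing.

Call:
move_arm:
  commands:
    - [[0,0,0],0,-0.6]
    - [[0,0,0],0,-0.6]
    - [[0,0,0],0,-0.6]
    - [[0,0,0],0,-0.6]
    - [[0,0,0],0,-0.6]
    - [[0,0,0],0,-0.6]
    - [[0,0,0],0,-0.6]
    - [[0,0,0],0,-0.6]

```text
t: 45.97
eef_pos: [530.8, 315.7, 491.8]
tcp_rot: [3.141, -0.0, 1.594]
ft_force: [0.1, 0.2, 0.1]
opening: 0.201
grip_force: 0.0
```

```bash
python3 -c "
from cell import env
print(env.job_done())"
```

```text
the job is handed in; nothing more can be done
None
```

I handed the job in at about 46 s: the three knives on the bench are clamped bevel up and facing the front, the cam is closed to within about 0.01 rad of its high point, the gauge hangs level on the middle stand's peg by its second hole (gauge_hole1), and the oil bottle and mug still stand; no verdict came back.

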